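Take the grinding jug off the laboratory mill and pack it for washing-up

ROBOT

A 6-joint arm with a two-finger parallel gripper is mounted at the origin on the work surface. World frame = base frame: x ahead of the robot, y to its left, z up, the work surface at z = 0. Lengths are in m, angles in degrees, forces in N, time in s.
With the tool pointing down it reaches from about 0.35 to 0.875 m from the base axis. Payload 4.2 kg.
Tool frame: the origin (TCP) lies midway between the tips of the shut fingers; the grasp point (between the pads) lies 19 mm behind it; z points along the fingers, y is the line along which they close (so a half turn about z gives the same grasp; the last joint's range is limited). The gripper opens to 87 mm and grips with 3 to 60 N. Pads are 19 mm wide; open, the fingers measure 117 mm over their backs; the gripper's body (75 mm by 190 mm) begins 51 mm behind the grasp point.
Start: joints at [87.067, 22.042, 0.453, 0, -68.411, -14.817], TCP at [0.191, 0.595, 0.199] pointing down, gripper open.
Joint ranges: [-179.83, 179.83], [-69.29, 118.12], [-61.27, 80.66], [-181.25, 117.63], [-171.15, -9.14], [-177.46, 177.46]. Speed limits (degrees/s): [159.86, 159.86, 180, 180, 180, 180].

INTERFACE

Orientations are given as [roll, pitch, yaw] about the fixed x, y, z axes, in that order (R = Rz(yaw) Ry(pitch) Rx(roll)).
In Python, from workcell import env gives the robot as it stands. The module is installed in compiled form; this text tells all that it offers. Calls block until the motion is done:
- env.goto(position, orientation): joint-space move of the TCP to a pose.
- env.move_straight(position, rotation=None, rate=0.15, force_limit=None): straight line of the TCP; rotation=None keeps the orientation; rate is the mean speed in m/s. With force_limit (N) it stops when the force on the tool has changed by that much, and returns True; else False.
- env.set_joints(angles): joint-space move.
- env.gripper_to(opening, grasp_force=None): opening from 0.0 (shut) to 1.0 (fully open); grasp_force is the grip in N (None keeps the last); returns when the fingers have stopped.
- env.dwell(seconds).
- env.inverse_kinematics(position, orientation): joint angles nearest the present ones, or None.
- env.read_state(): the state.
- env.grab_frame(name): name is "scene" or "top" or "wrist"; returns a dict with "image" (420x560x3 uint8, blue, green, red), "fx", "fy", "cx", "cy" (pixels), "position" and "orientation" of the camera in the world. Camera axes: x right, y up, looking along -z (the intrinsics and any distortion apply to the point x, -y, -z); pixel columns grow to the right and rows downward; lengths in m; the calibration is good to about 2 mm. A picture is of the moment at which its call begins. There is no depth.
A pose or a line that the arm cannot do raises env.Unreachable and nothing moves.
- env.close_job(): hands the job in; it is judged then, once.
Trained networks look in a picture, given as the dict that the camera call returned (one of the last four; its "shot" number tells which), for a name from the list of things; names that differ only in an ending like _2 or _b are one class to them, and where a whole thing is asked for, a point or a joint stands for the part that bears it (a point fixed in the world has none). Each returns a list of dicts, best first, with "score" (0 to 1); they miss things now and then, are a little off and sometimes report something else, mostly with a low value. They report only what shows in the picture. A call takes as long as a camera call. They do not tell look-alikes from the thing itself.
- env.search_frame(picture, thing): "xyz" ([x, y, z] in m, in world coordinates, good to about 4 mm: the middle of the surface that is visible of it).
- env.trace(picture, thing): "mask" (420x560 bool, what is visible of it).
The state is a dict: "clock": time; "joint_positions": joint angles; "qvel": joint speeds; "joint_torque": joint torques, N m; "position": TCP position; "tool_rot": TCP orientation; "force": force on the tool from outside, world axes, zero at the start; "wrist_torque": the same for the moment, N m; "opening": opening from 0.0 (shut) to 1.0 (fully open); "finger_force": force on a finger pad.
Only numpy, scipy, OpenCV 4.12 (cv2) and the standard library are available. Lean on these libraries where they do the work, as an engineer would, in place of code of your own. Each camera call takes 0.05 s, during which the arm holds its last target. There are 200 camera calls.

TASK

Take the grinding jug off the mill: push the mill's release button right in, swing the jug a quarter turn anticlockwise (seen from above) until its side handle points at the mill's two-stroke mark, and lift it straight off. Then pack the jug and the wide-capped sample jar into the clear plastic box beside the two bottles that are already in it, both standing upright on the box's floor; lower them in gently, do not drop them, and do not upset the bottles. Leave everything else on the bench standing where it is.

Things in the scene. Friction and masses are not known exactly. Their poses are not given: they have to be found in the camera images.
- mill: White laboratory mill, fixed; housing x -125 to 85, y -85 to 85 mm, flat deck 85 mm up. Origin on the bench under the bayonet collar's axis; x to its back, z up. Black round release button near the deck's front left corner (x -100, y 62). Until it is in, a pin in the collar blocks the jug: no turning, no lifting. Deck marks: one stroke (-x) handle locked, two strokes (-y) handle free.
- release_top (a point): Middle of the top of the release button (24 mm diameter). Out, it stands 22 mm above the deck; it moves straight down by 8 mm. The pin is clear of the jug once it is at least 7 mm in.
- release (a joint): Travel of the release button in m: 0 out, 0.008 right in. It moves against about 3.5 N of friction and stays where it is pushed (it does not spring back).
- jug: Closed steel grinding jug, black lid and side handle, 134 mm high, 0.65 kg, loose, at first locked on the mill with axes parallel to the mill's. Origin: middle of the underside, on its axis, z up; handle along its -x. Foot 68 mm diameter, 22 mm high, lugs on +y and -y reaching 42 mm from the axis; body 76 mm diameter up to 96 mm; lid 80 mm diameter, 96 to 106 mm.
- jug_handle (a point): Middle of the top of the handle's upright bar, 76 mm from the jug's axis along its -x, 106 mm above its underside (level with the lid's top). The bar is 14 x 14 mm, from 34 to 106 mm up, joined to the body by two arms. Pushed sideways with a few newtons it turns the unlocked jug; it need not be grasped.
- jug_grip (a point): Middle of the top of the grip bar on the lid, on the jug's axis, 134 mm above its underside. The bar is 60 mm long (jug's x), 16 mm wide (jug's y), 28 mm high (106 to 134 mm).
- jar: White sample jar with a flat screw cap as wide as itself, paper label: 54 mm diameter, cap 56 mm (78 to 100 mm up), 100 mm high, 0.18 kg, closed, loose, upright. Origin: middle of its underside. It stands left of the mill or between mill and box; it, the steel cup and the wash bottle take three places in any order.
- box: Open clear plastic box, white rim, fixed. Inside 140 (x) x 232 mm (y), walls and floor 4 mm, 75 mm high. Origin: middle of its underside, z up. Two bottles stand side by side at its -y end (floor from y -116 to about -52); the rest is free and takes the jug (handle along the box's x) and the jar with a little room to spare.
- box_in (a point): Middle of the box's inner floor, 4 mm above the bench; axes as the box.
- reagent_a: Amber glass bottle with black cap, 58 mm diameter, 118 mm high, loose, standing in the box. Origin: middle of its underside.
- reagent_b: White plastic bottle with narrow neck and grey cap, 56 mm diameter, 108 mm high, loose, standing in the box. Origin: middle of its underside.
- steel_cup: Open steel cup, 64 mm diameter at the rim, 85 mm high, loose; to be left alone. Origin: middle of its underside.
- wash_bottle: White wash bottle with conical shoulder and bent spout, 56 mm diameter, 160 mm high, loose; to be left alone. Origin: middle of its underside.
- mill_seat (a point): Middle of the seat in the mill's steel bayonet collar (102 mm outer diameter, 20 mm high), on the deck, 85 mm up; axes as the mill. Seen from above the jug turns anticlockwise only, 90 degrees, until its handle points along the mill's -y; a stop comes 3 degrees later. It lifts straight off when within about 5 degrees of 90; its lugs leave the collar after 20 mm.
There are look-alikes about, which are no part of the job. What is meant by the jug is not green, and is the larger of those in its own colour.

How it is judged (in metres and radians):
On the way, in this order (a step that is already met when the one before it is completed fails the run):
1. the release button is pushed in (value of joint release above 0.0065 m), for 0.1 s.
2. the jug, still seated in the collar, is turned a quarter turn so that its handle points to the free mark (y of jug_handle in the frame of mill below -0.06 m and x of jug_handle in the frame of mill between -0.014 and 0.014 m and distance between jug and mill_seat below 0.006 m), for 0.1 s.
3. the jug is lifted clear of the collar (z of jug in the frame of mill_seat above 0.03 m), for 0.1 s.
At the end, for the whole second after the job is handed in: The jug, the sample jar and the two bottles all stand upright (within 0.1 rad) on the floor of the box (undersides within 8 mm of it, origins inside its walls); jug and jar are at rest (x of jug in the frame of box_in between -0.07 and 0.07 m and y of jug in the frame of box_in between -0.116 and 0.116 m and z of jug in the frame of box_in between -0.008 and 0.008 m and angle between each of jug, jar, reagent_a, reagent_b's own z axis and vertical below 0.1 rad and x of jar in the frame of box_in between -0.07 and 0.07 m and y of jar in the frame of box_in between -0.116 and 0.116 m and z of jar in the frame of box_in between -0.008 and 0.008 m and x of reagent_a in the frame of box_in between -0.07 and 0.07 m and y of reagent_a in the frame of box_in between -0.116 and 0.116 m and z of reagent_a in the frame of box_in between -0.008 and 0.008 m and x of reagent_b in the frame of box_in between -0.07 and 0.07 m and y of reagent_b in the frame of box_in between -0.116 and 0.116 m and z of reagent_b in the frame of box_in between -0.008 and 0.008 m and linear speed of each of jug, jar below 0.02 m/s and angular speed of each of jug, jar below 0.2 rad/s); the robot touches nothing.
It fails at once if the jug is dropped into the box (faster than 0.5 m/s in the last 50 mm) (linear speed of jug above 0.5 m/s and horizontal distance between jug and box_in below 0.13 m and z of jug in the frame of box_in below 0.05 m).
It fails at once if the jar is dropped into the box (faster than 0.5 m/s in the last 50 mm) (linear speed of jar above 0.5 m/s and horizontal distance between jar and box_in below 0.13 m and z of jar in the frame of box_in below 0.05 m).
It fails at once if the jug or the jar is tipped over (more than 0.8 rad) (angle between any of jug, jar's own z axis and vertical above 0.8 rad).
It fails at once if a bottle in the box is upset (tilted more than 0.5 rad) (angle between any of reagent_a, reagent_b's own z axis and vertical above 0.5 rad).
It fails at once if another thing on the bench is moved by more than 30 mm or tipped (distance of any of steel_cup, wash_bottle from where it was at the start of the episode above 0.03 m or angle between any of steel_cup, wash_bottle's own z axis and vertical above 0.5 rad).
It also fails if it takes over 72 s, if anything falls off the work surface, if the arm or the gripper's body presses on something with over 40 N, if the wrist force passes 120 N, or if a joint passes its speed limit or range.

## Working session

There is one attempt and no reset: what is moved stays moved. The work goes in short steps, each a Python script; the robot and the scene stay as the last script left them, time stands still between calls to the robot, and variables do not carry over. Pictures are saved under pics/ and viewed, at most 10 in all, crops included, and the job is handed in when it is done.

```bash
mkdir -p pics; cat > h.py <<'E'
from workcell import env
import numpy as np, cv2
from scipy.spatial.transform import Rotation as R
E
python3 - <<'E'
from h import *
for n in ("scene","top"):
    f=env.grab_frame(n); cv2.imwrite(f"pics/{n}0.png",f["image"])
    print(n,{k:np.round(v,3) for k,v in f.items() if k!="image"})
    for t in ("mill","jug","jug_handle","jug_grip","jar","box","reagent_a","reagent_b","steel_cup","wash_bottle","release_top","release","mill_seat","box_in"):
        try: print(t,[(np.round(d["xyz"],3).tolist(),round(d["score"],2)) for d in env.search_frame(f,t)])
        except Exception as e: print(t,e)
print(env.read_state()["clock"])
E
```

```text
scene {'fx': np.float64(497.04), 'fy': np.float64(497.04), 'cx': np.float64(279.383), 'cy': np.float64(203.161), 'position': array([ 1.238, -0.15 ,  1.166]), 'orientation': array([37.093,  0.291, 77.442]), 'shot': np.int64(1)}
mill [([0.604, 0.136, 0.087], 0.88)]
jug [([0.335, -0.164, 0.091], 0.83), ([0.581, 0.155, 0.19], 0.78), ([0.339, 0.238, 0.065], 0.6)]
jug_handle [([0.584, 0.151, 0.189], 0.61), ([0.339, -0.164, 0.092], 0.56)]
jug_grip [([0.338, 0.238, 0.063], 0.74), ([0.584, 0.151, 0.19], 0.71), ([0.34, -0.16, 0.09], 0.58), ([0.642, -0.362, 0.081], 0.53)]
jar [([0.44, 0.367, 0.082], 0.6)]
box [([0.569, -0.272, 0.02], 0.84), ([0.604, 0.136, 0.086], 0.26)]
reagent_a [([0.572, -0.371, 0.085], 0.71), ([0.642, -0.363, 0.079], 0.61)]
reagent_b [([0.572, -0.371, 0.085], 0.71), ([0.642, -0.363, 0.079], 0.61)]
steel_cup [([0.463, -0.05, 0.056], 0.6), ([0.434, 0.367, 0.081], 0.46)]
wash_bottle [([0.58, 0.388, 0.082], 0.57), ([0.573, -0.275, 0.017], 0.2)]
release_top []
release [([0.482, 0.241, 0.11], 0.52)]
mill_seat [([0.602, 0.137, 0.082], 0.59)]
box_in [([0.568, -0.271, 0.015], 0.71),
[... 465 characters left out ...]
[0.462, -0.053, 0.031], 0.63), ([0.319, 0.234, 0.072], 0.58)]
jug_grip [([0.322, 0.235, 0.073], 0.87), ([0.31, -0.161, 0.107], 0.7), ([0.544, 0.162, 0.192], 0.59)]
jar [([0.422, 0.366, 0.102], 0.62)]
box [([0.589, -0.272, 0.006], 0.56)]
reagent_a [([0.62, -0.355, 0.079], 0.6), ([0.548, -0.362, 0.082], 0.56)]
reagent_b [([0.62, -0.355, 0.079], 0.6), ([0.548, -0.362, 0.082], 0.56)]
steel_cup [([0.465, -0.051, 0.032], 0.66)]
wash_bottle [([0.555, 0.388, 0.089], 0.56)]
release_top [([0.472, 0.241, 0.108], 0.52), ([0.55, -0.365, 0.082], 0.41), ([0.591, -0.271, 0.004], 0.22)]
release [([0.468, 0.241, 0.108], 0.41)]
mill_seat [([0.51, 0.148, 0.081], 0.98)]
box_in [([0.592, -0.27, 0.005], 0.67)]
1.5
```

View pics/scene0.png

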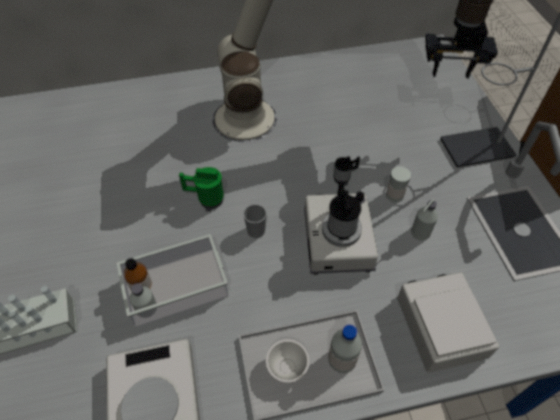

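View pics/top0.png

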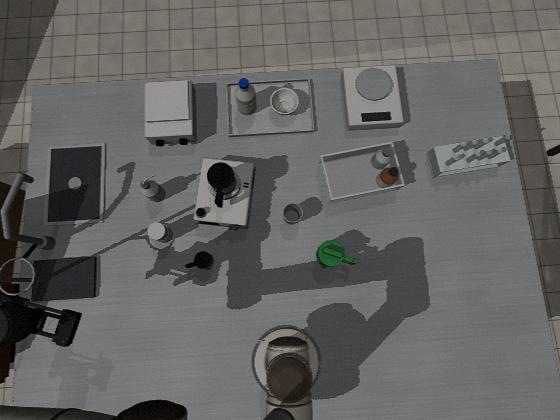

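The black-lidded jug on the mill is at scene (345,215) and top (220,180). It could be confused with a small black-lidded jug at scene (345,168) / top (203,260), or with the green jug at scene (208,187) / top (330,253). The mill jug isn't green and is the larger black one, so I choose that. The jar with the wide white cap is at scene (400,180), with the wash bottle at (425,220) and the cup at (256,220). The box is at (172,275). Next I take close wrist views.

```bash
cat >> h.py <<'E'
def go(p,yaw): env.goto(list(p),[180,0,yaw])
E
python3 - <<'E'
from h import *
s=env.read_state(); print(s["tool_rot"],s["position"])
f=env.grab_frame("wrist"); print(f["position"],f["orientation"],f["fx"])
env.move_straight([0.191,0.595,0.42])
for y in (0,90,-90,180):
    q=env.inverse_kinematics([0.5,0.15,0.48],[180,0,y]); print(y,q)
import sys
for i,(p) in enumerate([(0.47,0.2,0.46),(0.52,-0.27,0.42)]):
    go(p,s["tool_rot"][2] if False else 90)
    f=env.grab_frame("wrist"); cv2.imwrite(f"pics/w{i}.png",cv2.convertScaleAbs(f["image"],alpha=1.6,beta=15))
    np.save(f"w{i}.npy",f,allow_pickle=True)
    print({k:np.round(v,3) for k,v in f.items() if k!="image"})
    for t in ("jug","jug_handle","jug_grip","jar","box","reagent_a","wash_bottle","release","mill_seat","box_in","steel_cup"):
        print(t,[(np.round(d["xyz"],3).tolist(),round(d["score"],2)) for d in env.search_frame(f,t)])
print(env.read_state()["clock"])
E
```

```text
[ 1.79998600e+02 -4.01945309e-04 -1.77533212e+01] [0.19051744 0.59522295 0.19894036]
[0.26484011 0.57011238 0.38475839] [-1.65526190e+01  1.61342433e-02 -1.07820262e+02] 298.63851380254386
0 [ 3.45248798e+01  8.66329519e+00  2.11233597e+01  2.54444375e-14
 -1.02460064e+02  5.54751202e+01]
90 [  34.52487979    8.66329519   21.12335968    0.         -102.46006449
  145.47512021]
-90 [  34.52487979    8.66329519   21.12335968    0.         -102.46006449
  -34.52487979]
180 [ 3.45248798e+01  8.66329519e+00  2.11233597e+01 -2.54444375e-14
 -1.02460064e+02 -1.24524880e+02]
{'fx': np.float64(298.639), 'fy': np.float64(298.639), 'cx': np.float64(278.512), 'cy': np.float64(211.206), 'position': array([0.47 , 0.278, 0.646]), 'orientation': array([-1.6576e+01, -1.4000e-02, -5.6000e-02]), 'shot': np.int64(4)}
jug [([0.548, 0.173, 0.192], 0.81), ([0.328, -0.141, 0.108], 0.79), ([0.33, 0.24, 0.067], 0.73)]
jug_handle [([0.331, 0.242, 0.07], 0.71), ([0.548, 0.174, 0.193], 0.67), ([0.325, -0.144, 0.108], 0.6)]
jug_grip [([0.551, 0.171, 0.191], 0.94), ([0.327, -0.138, 0.104], 0.93), ([0.329, 0.246, 0
[... 233 characters left out ...]
, 0.197, 0.086], 0.66)]
box_in [([0.575, -0.176, 0.035], 0.85)]
steel_cup [([0.455, -0.026, 0.039], 0.87)]
{'fx': np.float64(298.639), 'fy': np.float64(298.639), 'cx': np.float64(278.512), 'cy': np.float64(211.206), 'position': array([ 0.52 , -0.193,  0.606]), 'orientation': array([-16.57 ,  -0.033,  -0.053]), 'shot': np.int64(5)}
jug [([0.325, -0.165, 0.107], 0.72)]
jug_handle []
jug_grip [([0.327, -0.164, 0.105], 0.72)]
jar []
box [([0.59, -0.266, 0.005], 0.89)]
reagent_a [([0.622, -0.353, 0.077], 0.72), ([0.558, -0.362, 0.084], 0.61), ([0.591, -0.269, 0.003], 0.22)]
wash_bottle []
release []
mill_seat []
box_in [([0.588, -0.268, 0.0], 0.83)]
steel_cup [([0.45, -0.033, 0.045], 0.9)]
11.075
```

View pics/w0.png

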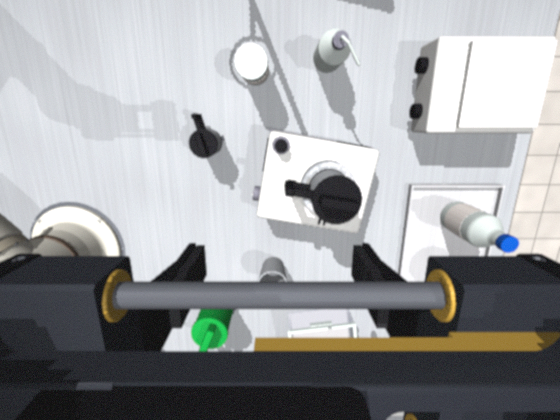

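View pics/w1.png

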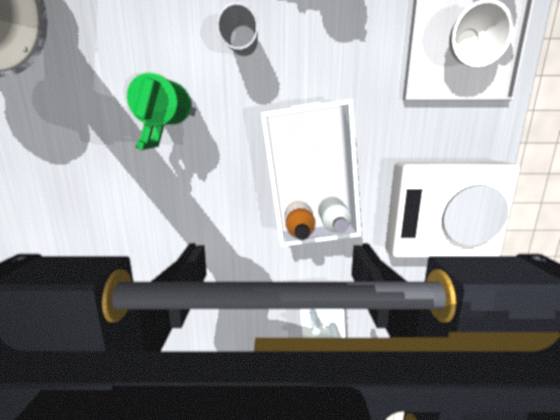

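Wrist view 0: the mill deck spans (271,131)–(378,149)–(360,231)–(258,214), with the button at (281,145), the jug lid at (337,198), and its handle pointing left (-x of mill) at (297,188). The jar is at (252,62), the wash bottle at (335,47), and the small black jug at (203,140). Wrist view 1: the box is at (262,112)–(353,100)–(360,238)–(284,245), with its bottles at the bottom end. Now I fit the poses from silhouette masks.

```bash
cat >> h.py <<'E'
from scipy.optimize import minimize
def proj(f,P):
    q=R.from_euler("xyz",f["orientation"],degrees=True).inv().apply(np.asarray(P)-f["position"])
    return np.c_[f["cx"]+f["fx"]*q[:,0]/-q[:,2], f["cy"]-f["fy"]*q[:,1]/-q[:,2]]
def cyl(r,z0,z1,x=0,y=0):
    a=np.linspace(0,2*np.pi,40)
    return np.vstack([np.c_[x+r*np.cos(a),y+r*np.sin(a),0*a+z] for z in (z0,z1)])
def blk(x0,x1,y0,y1,z0,z1): return np.array([[x,y,z] for x in (x0,x1) for y in (y0,y1) for z in (z0,z1)],float)
def hull_of(m):
    c,_=cv2.findContours(m.astype(np.uint8),0,2)
    c=np.vstack([k for k in c if cv2.contourArea(k)>8]); return cv2.convexHull(c)[:,0].astype(np.float32)
def fit(obs,model,x0,yaw=True):
    """obs: list of (frame, hull); model pts; pose x,y,yaw(deg)"""
    def cost(v):
        t=R.from_euler("z",v[2] if yaw else 0,degrees=True).apply(model)+[v[0],v[1],0]
        c=0
        for f,h in obs:
            p=cv2.convexHull(proj(f,t).astype(np.float32))[:,0]
            i=cv2.intersectConvexConvex(p,h)[0]; c+=1-i/(cv2.contourArea(p)+cv2.contourArea(h)-i)
        return c/len(obs)
    s=np.array([[0,0,0],[.02,0,0],[0,.02,0],[0,0,8.]])[:4 if yaw else 3]
    x0=np.array(x0,float)[:3 if yaw else 2]; s=s[:,:len(x0)]
    r=minimize(cost,x0,method="Nelder-Mead",options=dict(initial_simplex=x0+s,xatol=1e-4,fatol=1e-5,maxiter=600))
    return np.round(r.x,4),round(r.fun,3)
def mask(f,t,near,lim=60):
    best=None
    u=proj(f,[near])[0]
    for d in env.trace(f,t):
        m=d["mask"]
        if m.sum()<20: continue
        c=np.argwhere(m).mean(0)[::-1]; e=np.linalg.norm(c-u)
        if e<lim and (best is None or e<best[0]): best=(e,m)
    return None if best is None else best[1]
E
cat > a.py <<'E'
from h import *
MILL=np.vstack([blk(-.125,.085,-.085,.085,0,.085),cyl(.04,.085+.096,.085+.106),blk(-.083,-.069,-.007,.007,.119,.191),blk(-.03,.03,-.008,.008,.2,.219)])
BOX=blk(-.074,.074,-.12,.12,0,.075)
JAR=cyl(.028,0,.1); A=None
def run(F,name,model,parts,x0,yaw=True):
    obs=[]
    for n,f in F.items():
        ms=[mask(f,t,p) for t,p in parts]
        if any(m is None for m in ms): print(name,n,"miss"); continue
        h=hull_of(np.any(ms,0)); obs.append((f,h))
        print(name,n,*fit([(f,h)],model,x0,yaw))
    if obs: print(name,"ALL",*fit(obs,model,x0,yaw))
F={n:env.grab_frame(n) for n in ("scene","top","wrist")}
run(F,"box",BOX,[("box",(.58,-.25,.05)),("box",(.58,-.25,.05))],(.585,-.27,5))
run(F,"cup",cyl(.032,.08,.085),[("steel_cup",(.45,-.04,.05))],(.45,-.04),False)
go((0.47,0.2,0.46),90)
F={n:env.grab_frame(n) for n in ("scene","top","wrist")}
run(F,"mill",MILL,[("mill",(.55,.15,.09)),("jug",(.56,.16,.19))],(.55,.16,-9))
run(F,"jar",JAR,[("jar",(.43,.37,.09))],(.43,.37),False)
np.save("F.npy",F,allow_pickle=True)
print(env.read_state()["clock"])
E
python3 a.py
```

```text
box scene [ 0.5834 -0.2866  7.9228] 0.06
box top [ 0.5819 -0.299   9.4679] 0.589
box wrist [ 0.584  -0.2839  7.185 ] 0.084
box ALL [ 0.5813 -0.289   8.5892] 0.248
cup scene [ 0.4625 -0.0497] 0.412
cup top [ 0.4529 -0.0506] 0.096
cup wrist [ 0.4572 -0.0522] 0.1
cup ALL [ 0.4566 -0.051 ] 0.24
mill scene [  0.5562   0.1615 -10.0862] 0.063
mill top [  0.5577   0.1569 -10.0271] 0.033
mill wrist [ 0.5598  0.1612 -9.8695] 0.038
mill ALL [  0.5586   0.1604 -10.155 ] 0.049
jar scene [0.4202 0.3762] 0.091
jar top [0.4226 0.372 ] 0.165
jar wrist [0.4233 0.3741] 0.081
jar ALL [0.4235 0.3741] 0.113
16.6917
```

```bash
python3 - <<'E'
from h import *
F=np.load("F.npy",allow_pickle=True).item(); w1=np.load("w1.npy",allow_pickle=True).item()
def T(p,m): return R.from_euler("z",p[2],degrees=True).apply(m)+[p[0],p[1],0]
def crop(f,items,c,s=4,w=100,h=75):
    im=cv2.convertScaleAbs(f["image"],alpha=1.5,beta=20); x0,y0=c[0]-w//2,c[1]-h//2
    im=cv2.resize(im[y0:y0+h,x0:x0+w],None,fx=s,fy=s,interpolation=cv2.INTER_CUBIC)
    for P,col in items:
        q=((proj(f,P)-[x0,y0]+.5)*s).astype(np.int32); cv2.polylines(im,[q],True,col,1)
    return im
def rect(a,b,c,d,z): return np.array([[a,c,z],[b,c,z],[b,d,z],[a,d,z]])
def circ(r,z,x=0,y=0): return cyl(r,z,z,x,y)[:40]
M=(.5592,.1605,-10); B=(.584,-.2845,7.4)
mi=[(T(M,rect(-.125,.085,-.085,.085,.085)),(0,0,255)),(T(M,circ(.012,.107,-.1,.062)),(0,255,0)),(T(M,circ(.04,.191)),(255,0,0)),(T(M,rect(-.083,-.069,-.007,.007,.191)),(255,0,255)),(T(M,rect(-.03,.03,-.008,.008,.219)),(0,255,255))]
bi=[(T(B,rect(-.07,.07,-.116,.116,.075)),(0,0,255)),(T(B,rect(-.074,.074,-.12,.12,.075)),(0,255,0)),(T(B,rect(-.07,.07,-.116,.116,.004)),(255,0,0))]
ji=[(circ(.028,.1,.4233,.3741),(0,0,255)),(circ(.028,.0,.4233,.3741),(0,255,0))]
a=crop(F["wrist"],mi,(317,180),3,133,100); b=crop(F["top"],mi,(225,190)); c=crop(w1,bi,(313,175),2,200,150); d=crop(F["wrist"],ji,(252,62))
z=lambda i:cv2.resize(i,(400,300))
cv2.imwrite("pics/ov.png",np.vstack([np.hstack([z(a),z(b)]),np.hstack([z(c),z(d)])]))
E
```

```text
(no output)
```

View pics/ov.png

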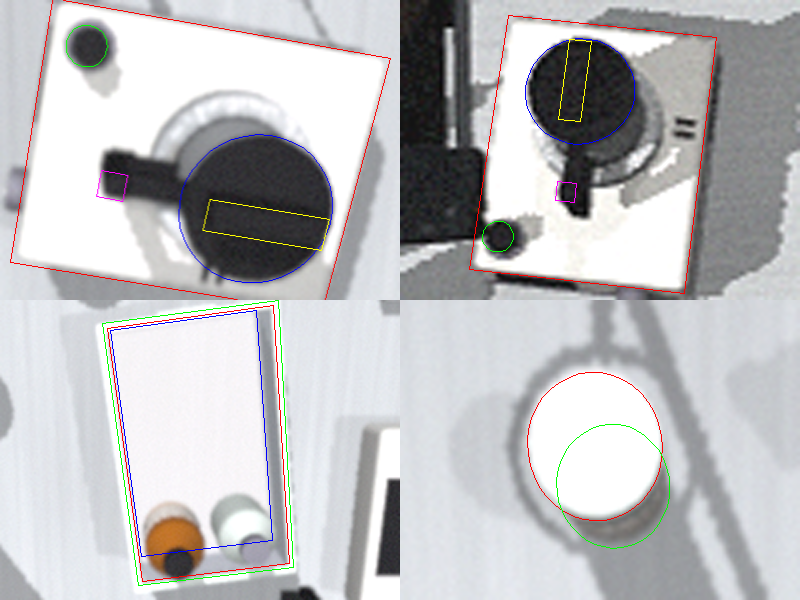

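The overlays fit: deck, lid, button, rim and jar cap all line up, and the handle points along the mill's -x. Next: press the button, then grip the lid bar.

```bash
cat >> h.py <<'E'
M=(.559,.160,-10.); B=(.584,-.2845,7.4)
def W(F,x,y,z): return list(R.from_euler("z",F[2],degrees=True).apply([x,y,0])+[F[0],F[1],z])
def st(t=""):
    s=env.read_state(); print(t,round(s["clock"],1),"p",np.round(s["position"],4),"F",np.round(s["force"],1),"T",np.round(s["wrist_torque"],2),"o",round(s["opening"],3),"ff",np.round(s["finger_force"],1)); return s
E
python3 - <<'E'
from h import *
env.gripper_to(0.0)
go(W(M,-.1,.062,.24),-68); st("above")
env.move_straight(W(M,-.1,.062,.115),rate=.15)
r=env.move_straight(W(M,-.1,.062,.097),rate=.03,force_limit=25); st(f"press {r}"); env.dwell(.15); st()
f=env.grab_frame("scene")
env.move_straight(W(M,-.1,.062,.27),rate=.25)
env.gripper_to(0.5); st("open")
go(W(M,0,0,.26),170); st("over jug")
f=env.grab_frame("wrist"); g=env.grab_frame("scene"); t=env.grab_frame("top")
for k,q in (("wrist",f),("scene",g),("top",t)):
    print(k,[(np.round(d["xyz"],3).tolist(),round(d["score"],2)) for d in env.search_frame(q,"jug_grip")])
E
```

```text
above 20.6 p [0.4714 0.2385 0.2403] F [-0.5  0.5 -0.8] T [ 0.05 -0.02 -0.02] o 0.007 ff 0.0
press False 22.3 p [0.4714 0.2385 0.097 ] F [-0.8 -0.2  0.7] T [ 0.07 -0.03 -0.05] o 0.0 ff 0.0
 22.5 p [0.4714 0.2385 0.0972] F [0.8 0.2 0.4] T [ 0.07 -0.    0.02] o 0.006 ff 0.0
open 24.4 p [0.4713 0.2384 0.27  ] F [ 0.4 -0.3  0.4] T [ 0.01 -0.03 -0.02] o 0.498 ff 0.0
over jug 26.0 p [0.559  0.1601 0.26  ] F [ 0.9 -0.3 -0.2] T [ 0.04 -0.19 -0.03] o 0.499 ff 0.0
wrist [([0.549, 0.164, 0.189], 0.82), ([0.336, -0.122, 0.033], 0.68)]
scene [([0.584, 0.157, 0.19], 0.69), ([0.34, -0.162, 0.092], 0.65), ([0.352, 0.245, 0.048], 0.45), ([0.437, 0.368, 0.077], 0.18)]
top [([0.314, -0.161, 0.107], 0.74), ([0.54, 0.164, 0.19], 0.66)]
```

```bash
python3 - <<'E'
from h import *
o=cv2.imread("pics/scene0.png"); F=np.load("F.npy",allow_pickle=True).item()
s=env.grab_frame("scene"); t=env.grab_frame("top")
def c(f,im):
    u=proj(f,[W(M,-.1,.062,.1)])[0].astype(int); k=cv2.convertScaleAbs(im[u[1]-19:u[1]+19,u[0]-25:u[0]+25],alpha=1.8,beta=20)
    return cv2.resize(k,(400,300),interpolation=cv2.INTER_CUBIC)
cv2.imwrite("pics/btn.png",np.vstack([np.hstack([c(s,o),c(s,s["image"])]),np.hstack([c(t,F["top"]["image"]),c(t,t["image"])])]))
E
```

```text
(no output)
```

View pics/btn.png

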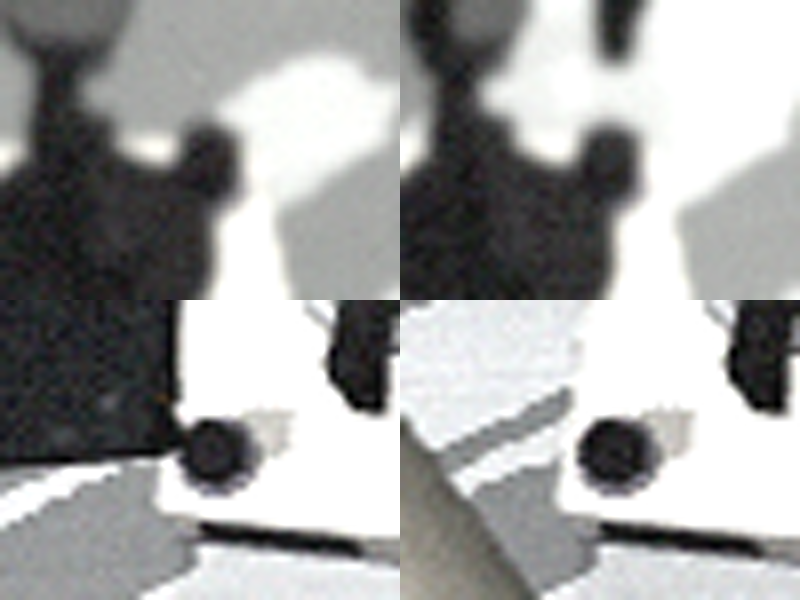

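The picture shows the button's height and shadow unchanged after the push, and I felt no force, so it was probably missed. I press again and look while the fingers are down.

```bash
python3 - <<'E'
from h import *
env.gripper_to(0.0)
go(W(M,-.1,.062,.25),-68)
env.move_straight(W(M,-.1,.062,.112),rate=.25)
ims=[]
def c(n,w,h):
    f=env.grab_frame(n); u=proj(f,[W(M,-.1,.062,.107)])[0].astype(int); x=max(u[0]-w//2,0); y=max(min(u[1]-h//2,420-h),0)
    print(n,u,x,y,w)
    return cv2.resize(cv2.convertScaleAbs(f["image"][y:y+h,x:x+w],alpha=1.8,beta=20),(400,300),interpolation=cv2.INTER_CUBIC)
ims=[c("scene",100,75),c("wrist",200,150)]
r=env.move_straight(W(M,-.1,.062,.093),rate=.03,force_limit=30); st(f"press {r}")
ims+=[c("scene",100,75),c("wrist",200,150)]
cv2.imwrite("pics/btn2.png",np.vstack([np.hstack(ims[:2]),np.hstack(ims[2:])]))
E
```

```text
scene [359 193] 309 156 100
wrist [279 241] 179 166 200
press False 30.6 p [0.4714 0.2385 0.093 ] F [ 0.7 -0.2 -0.1] T [ 0.03 -0.03  0.04] o 0.001 ff 0.0
scene [359 193] 309 156 100
wrist [277 254] 177 179 200
```

View pics/btn2.png

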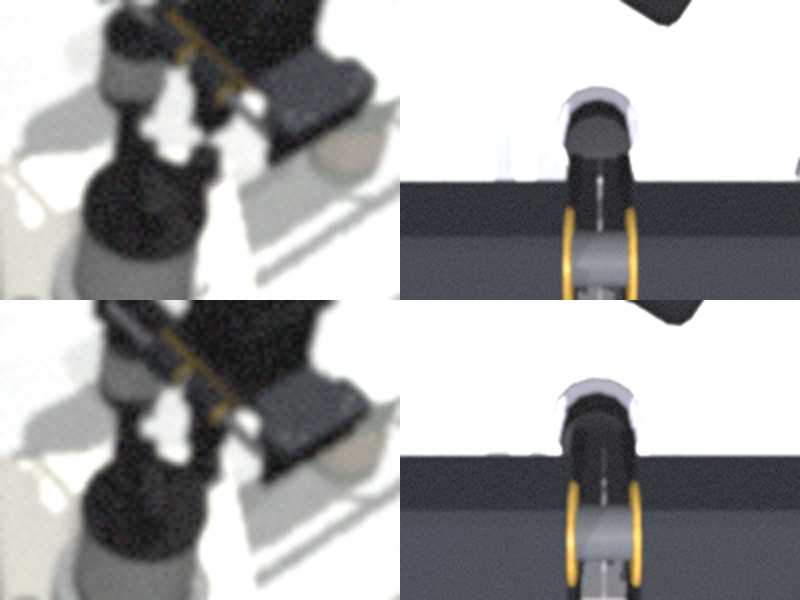

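```bash
python3 - <<'E'
from h import *
f=env.grab_frame("wrist"); b=dict(f); b["position"]=np.array(f["position"])+[0,0,.019]
d=np.r_[np.cos(np.radians(-68)),np.sin(np.radians(-68)),0]
for n,g in (("before",b),("after",f)):
    print(n,"tcp",proj(g,[W(M,-.1,.062,.112 if n=="before" else .093)])[0].round(1))
    for z in (.107,.103,.099,.095,.087,.085):
        c=np.array(W(M,-.1,.062,z)); print(z,proj(g,[c+.012*d,c,c-.012*d]).round(1).tolist())
g=env.grab_frame("scene")
print("scene back-top edge",[proj(g,[np.array(W(M,-.1,.062,z))+[-.009,.008,0]])[0].round(1).tolist() for z in (.107,.099)])
im=cv2.cvtColor(f["image"],cv2.COLOR_BGR2GRAY); print(im[205:265:1,278].tolist())
E
```

```text
before tcp [277.9 245.4]
0.107 [[277.9, 226.1], [277.9, 242.5], [277.9, 258.5]]
0.103 [[277.9, 224.2], [277.9, 240.3], [278.0, 256.0]]
0.099 [[277.9, 222.3], [277.9, 238.2], [278.0, 253.6]]
0.095 [[277.9, 220.5], [278.0, 236.2], [278.0, 251.4]]
0.087 [[278.0, 217.1], [278.0, 232.3], [278.0, 247.0]]
0.085 [[278.0, 216.3], [278.0, 231.4], [278.0, 246.0]]
after tcp [277.9 245.4]
0.107 [[277.8, 236.4], [277.8, 254.2], [277.9, 271.4]]
0.103 [[277.8, 234.0], [277.8, 251.6], [277.9, 268.5]]
0.099 [[277.8, 231.8], [277.9, 249.0], [277.9, 265.7]]
0.095 [[277.8, 229.7], [277.9, 246.6], [277.9, 263.0]]
0.087 [[277.9, 225.6], [277.9, 242.0], [277.9, 257.8]]
0.085 [[277.9, 224.6], [277.9, 240.9], [278.0, 256.6]]
scene back-top edge [[361.6, 190.5], [361.2, 192.3]]
[178, 178, 179, 179, 180, 179, 179, 178, 178, 178, 177, 171, 145, 101, 84, 89, 92, 92, 90, 82, 65, 35, 16, 13, 9, 16, 12, 7, 14, 12, 15, 22, 21, 24, 22, 22, 22, 20, 19, 20, 16, 17, 11, 19, 16, 16, 11, 19, 25, 23, 27, 26, 26, 28, 26, 27, 29, 27, 28, 28]
```

```bash
python3 - <<'E'
from h import *
for z in (.091,.089,.087):
    r=env.move_straight(W(M,-.1,.062,z),rate=.03,force_limit=30); st(f"{z} {r}")
    if r: break
a=env.grab_frame("wrist")
env.move_straight(W(M,-.1,.062,.135),rate=.25)
b=env.grab_frame("wrist"); s=env.grab_frame("scene")
u=proj(s,[W(M,-.1,.062,.107)])[0].astype(int)
def z(im): return cv2.resize(cv2.convertScaleAbs(im,alpha=2.2,beta=20),(400,300),interpolation=cv2.INTER_CUBIC)
cv2.imwrite("pics/btn3.png",np.vstack([np.hstack([z(a["image"][180:270,218:338]),z(b["image"][180:270,218:338])]),np.hstack([z(s["image"][u[1]-37:u[1]+38,u[0]-50:u[0]+50]),z(b["image"])])]))
d=np.r_[np.cos(np.radians(-68)),np.sin(np.radians(-68)),0]
for zz in (.107,.099):
    c=np.array(W(M,-.1,.062,zz)); print(zz,proj(b,[c+.012*d,c,c-.012*d]).round(1).tolist())
E
```

```text
0.091 False 31.1 p [0.4712 0.2383 0.0908] F [ 0.9 -0.4  0.1] T [ 0.07 -0.04 -0.01] o 0.008 ff 0.0
0.089 False 31.4 p [0.4712 0.2383 0.0888] F [-0.5  0.6  0.8] T [ 0.05 -0.03  0.01] o 0.002 ff 0.0
0.087 False 31.6 p [0.4712 0.2383 0.0868] F [-0.5  0.  -0.3] T [ 0.11  0.03 -0.  ] o 0.003 ff 0.0
0.107 [[278.8, 215.0], [278.8, 229.9], [278.8, 244.4]]
0.099 [[278.8, 211.9], [278.9, 226.4], [278.9, 240.5]]
```

View pics/btn3.png

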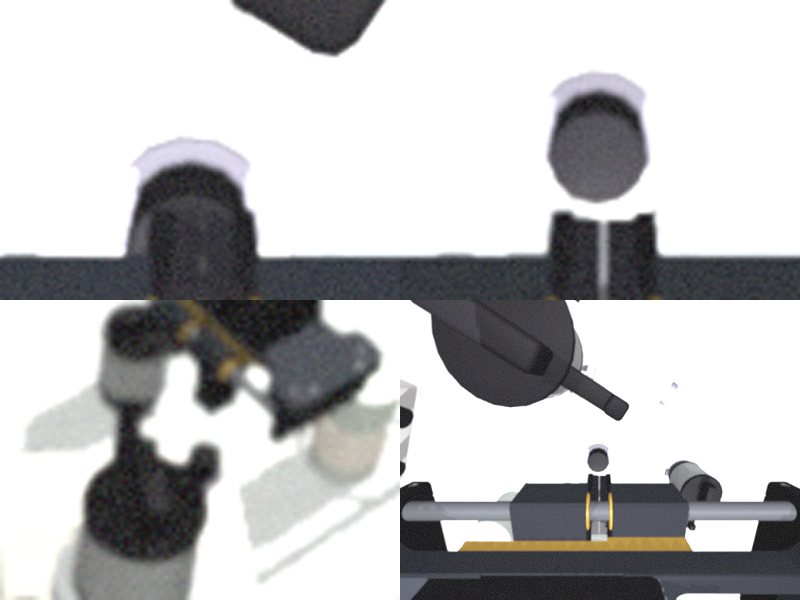

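The disc is still visible and free of the fingers. Geometrically, the finger-tip edge in the wrist view (row 243) sits about 19 mm higher than nominal, so I never reached the button. I'll go lower under force control.

```bash
python3 - <<'E'
from h import *
env.move_straight(W(M,-.1,.062,.089),rate=.25)
for z in (.086,.083,.080,.077,.074,.071,.068):
    r=env.move_straight(W(M,-.1,.062,z),rate=.03,force_limit=20); st(f"{z} {r}")
    if r: break
E
```

```text
0.086 False 32.7 p [0.4717 0.2388 0.0869] F [-1.3  0.7  0.4] T [ 0.04 -0.06 -0.  ] o 0.01 ff 0.0
0.083 False 32.9 p [0.4713 0.2384 0.0832] F [-0.9  0.   0.1] T [ 0.13 -0.01  0.  ] o 0.006 ff 0.0
0.08 False 33.2 p [0.4716 0.2386 0.0802] F [0.5 0.7 0.6] T [ 0.08 -0.16  0.03] o 0.006 ff 0.5
0.077 False 33.4 p [0.4716 0.2386 0.077 ] F [0.9 0.7 1.4] T [ 0.13 -0.26 -0.  ] o 0.005 ff 0.7
0.074 False 33.7 p [0.4716 0.2387 0.0755] F [-3.4  0.2 12. ] T [-0.09  0.77 -0.06] o 0.007 ff 5.4
0.071 False 33.9 p [0.4717 0.2388 0.075 ] F [-8.1 -1.6 23.6] T [-0.44  2.51 -0.02] o 0.003 ff 12.5
0.068 False 34.2 p [0.4718 0.239  0.0746] F [-14.4  -2.1  38.5] T [-0.77  4.25 -0.03] o 0.006 ff 19.7
```

```bash
python3 - <<'E'
from h import *
s1=env.grab_frame("scene"); a=env.grab_frame("wrist")
env.move_straight(W(M,-.1,.062,.135),rate=.25); st()
b=env.grab_frame("wrist"); s=env.grab_frame("scene")
u=proj(s,[W(M,-.1,.062,.107)])[0].astype(int)
def z(im): return cv2.resize(cv2.convertScaleAbs(im,alpha=2.2,beta=20),(400,300),interpolation=cv2.INTER_CUBIC)
k=lambda i:z(i[u[1]-37:u[1]+38,u[0]-50:u[0]+50])
cv2.imwrite("pics/btn4.png",np.vstack([np.hstack([z(a["image"][180:270,218:338]),z(b["image"][180:270,218:338])]),np.hstack([k(s1["image"]),k(s["image"])])]))
E
```

```text
34.7 p [0.471  0.2386 0.1355] F [-0.8 -0.2 -0.8] T [-0.01  0.04  0.04] o 0.005 ff 0.0
```

View pics/btn4.png

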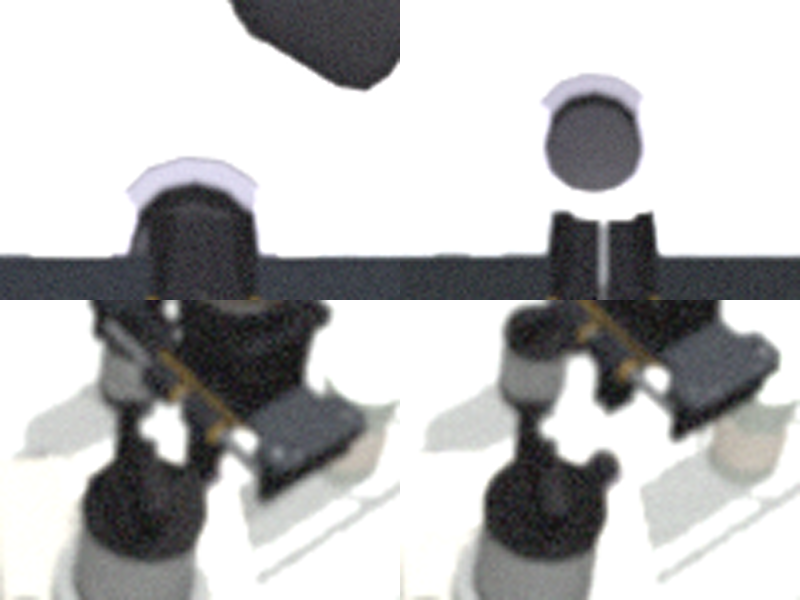

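The button is now fully in: its side band is thinner, the disc moved up in the wrist view, and it stopped hard. The true tips are about 23.5 mm behind the stated TCP, and I'll allow for that from here. Now I grip the lid bar and turn.

```bash
cat >> h.py <<'E'
TZ=.0235  # true finger tips lie this far above the reported TCP
E
python3 - <<'E'
from h import *
env.move_straight(W(M,-.1,.062,.25-TZ),rate=.3)
env.gripper_to(0.5)
go(W(M,0,0,.245-TZ),170)
r=env.move_straight(W(M,0,0,.196-TZ),rate=.12,force_limit=12); st(f"down {r}")
env.gripper_to(0.0,35); s=st("grip")
if s["opening"]>.1:
    q=list(s["joint_positions"])
    for a in (30,60,91):
        p=list(q); p[5]+=a; env.set_joints(p); s=st(f"turn {a}")
        print(s["tool_rot"])
E
```

```text
down False 38.5 p [0.5594 0.1601 0.173 ] F [ 0.4 -0.1  1.2] T [ 0.06 -0.14 -0.02] o 0.499 ff 0.0
grip 39.0 p [0.5593 0.1604 0.1728] F [0.3 2.4 1.3] T [ 0.47 -0.23 -0.04] o 0.182 ff 35.0
turn 30 39.6 p [0.5592 0.1599 0.1727] F [ 0.3 -0.9  0.4] T [-0.49 -0.27 -0.  ] o 0.18 ff 35.0
[-1.79977833e+02  2.14210286e-02 -1.60098438e+02]
turn 60 40.2 p [0.5598 0.1603 0.1727] F [ 3.1 -0.8 -1.5] T [-0.43 -1.05  0.02] o 0.181 ff 35.0
[-1.79941227e+02  9.29639413e-02 -1.30141733e+02]
turn 91 40.8 p [0.5598 0.16   0.1729] F [ 4.5 -3.1 -2.4] T [-1.07 -1.56 -0.04] o 0.183 ff 35.1
[-1.79894379e+02  2.77672168e-02 -9.91434616e+01]
```

```bash
python3 - <<'E'
from h import *
env.dwell(.15)
p=env.read_state()["position"]
x,y=M[0],M[1]
env.move_straight([x,y,.1728+.04],rate=.1); st("lift")
env.move_straight([x,y,.255],rate=.2); st("up")
T=W(B,.021,-.002,.255)
go(T,-172.6); s=st("over"); print(s["tool_rot"])
f=env.grab_frame("wrist");g=env.grab_frame("scene"); t=env.grab_frame("top")
u=proj(g,[T])[0].astype(int); print(u)
z=lambda i:cv2.resize(cv2.convertScaleAbs(i,alpha=1.8,beta=20),(400,300))
def c(q,P):
    u=proj(q,[P])[0].astype(int); x=max(0,u[0]-80);y=max(0,u[1]-60); return z(q["image"][y:y+120,x:x+160])
P=W(B,0,0,.1)
cv2.imwrite("pics/over.png",np.vstack([np.hstack([z(f["image"]),c(g,P)]),np.hstack([c(t,P),z(t["image"])])]))
E
```

```text
lift 41.5 p [0.5573 0.1601 0.2111] F [ 0.3 -1.1 -6.5] T [ 0.1  -0.03 -0.01] o 0.184 ff 35.0
up 41.8 p [0.5584 0.1604 0.2542] F [-0.7  0.6 -7.8] T [ 0.06  0.03 -0.03] o 0.183 ff 35.0
over 43.5 p [ 0.6055 -0.2825  0.2549] F [ 0.1  0.1 -6.5] T [ 0.08 -0.18  0.01] o 0.183 ff 35.0
[ 1.79971271e+02  1.13089686e-02 -1.72500179e+02]
[158 240]
```

View pics/over.png

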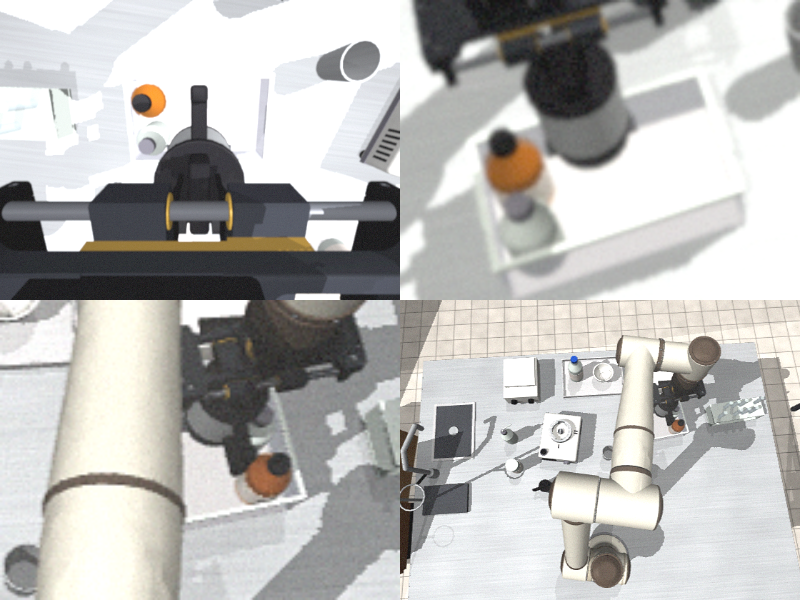

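The jug hangs upright over the box with its handle along the box's -x, clear of both bottles (amber at wrist (148,100), white at (152,142)). I lower it now.

```bash
python3 - <<'E'
from h import *
T=W(B,.021,-.002,0)
env.move_straight(T[:2]+[.115],rate=.15,force_limit=10); st("low")
r=env.move_straight(T[:2]+[.088],rate=.04,force_limit=4); s=st(f"touch {r}")
if s["position"][2]<.1:
    env.gripper_to(0.4); st("rel")
    env.move_straight(T[:2]+[.2],rate=.2)
    env.gripper_to(1.0)
    g=env.grab_frame("scene")
    for t in ("jug","reagent_a","jar"): print(t,[(np.round(d["xyz"],3).tolist(),round(d["score"],2)) for d in env.search_frame(g,t)])
    go([.4233,.3741,.2],0); st("over jar")
    w=env.grab_frame("wrist"); m=mask(w,"jar",(.423,.374,.1)); 
    if m is not None: print(fit([(w,hull_of(m))],cyl(.028,0,.1),(.423,.374),False), hull_of(m).max(0))
E
```

```text
low 44.7 p [ 0.6061 -0.2841  0.1164] F [ 0.8 -0.3 -5.8] T [ 0.03 -0.19  0.04] o 0.179 ff 35.0
touch True 45.3 p [ 0.6043 -0.284   0.0919] F [-0.7 -0.6  5.1] T [-0.23 -0.05  0.05] o 0.185 ff 35.0
rel 45.9 p [ 0.6023 -0.2827  0.0887] F [ 0.3  0.  -0.3] T [ 0.07 -0.22 -0.06] o 0.399 ff 0.0
jug [([0.34, 0.24, 0.064], 0.89), ([0.621, -0.28, 0.106], 0.84), ([0.346, -0.164, 0.069], 0.78)]
reagent_a [([0.572, -0.372, 0.086], 0.89), ([0.642, -0.361, 0.083], 0.87)]
jar [([0.44, 0.366, 0.082], 0.77)]
over jar 50.4 p [0.4237 0.3737 0.2   ] F [-1.   0.5 -0. ] T [-0.05 -0.03 -0.01] o 0.998 ff 0.0
(array([0.4243, 0.3747]), np.float64(0.091)) [303. 230.]
```

```bash
python3 - <<'E'
from h import *
J=[.4238,.3743]
r=env.move_straight(J+[.0535],rate=.2,force_limit=10); st(f"d {r}")
env.gripper_to(0.0,20); s=st("grip")
if s["opening"]<.4: raise SystemExit
env.move_straight(J+[.22],rate=.25)
T=W(B,0,.078,0)
go(T[:2]+[.2],-82.6); s=st("over")
env.move_straight(T[:2]+[.075],rate=.17); 
r=env.move_straight(T[:2]+[.0555],rate=.04,force_limit=3); s=st(f"touch {r}")
E
```

```text
d False 51.3 p [0.4245 0.375  0.0545] F [-0.4  0.2  0.3] T [-0.04 -0.07  0.05] o 0.999 ff 0.0
grip 52.0 p [0.4241 0.3747 0.0538] F [-0.8  0.9  1.3] T [ 0.15  0.1  -0.02] o 0.639 ff 20.0
over 55.0 p [ 0.5743 -0.2062  0.2001] F [-0.   0.5 -0.9] T [ 0.11 -0.05 -0.  ] o 0.641 ff 20.0
touch True 56.3 p [ 0.5744 -0.207   0.0575] F [ 0.9 -0.   3.1] T [ 0.15 -0.38 -0.  ] o 0.637 ff 20.0
```

```bash
python3 - <<'E'
from h import *
T=W(B,0,.078,0)
env.gripper_to(0.85); st("rel")
env.move_straight(T[:2]+[.24],rate=.2); st("up")
g=env.grab_frame("scene"); w=env.grab_frame("wrist")
for k in (g,w):
    for t in ("jug","jar","reagent_a"): print(t,[(np.round(d["xyz"],3).tolist(),round(d["score"],2)) for d in env.search_frame(k,t)])
    for t,m,p in (("jar",cyl(.028,.004,.104),T[:2]+[.1]),):
        q=mask(k,t,p); print(t,None if q is None else (fit([(k,hull_of(q))],m,T[:2],False),T[:2]))
E
```

```text
rel 56.9 p [ 0.5728 -0.2068  0.0565] F [ 0.2 -0.1 -0.3] T [ 0.04 -0.04 -0.05] o 0.848 ff 0.0
up 58.0 p [ 0.5731 -0.2069  0.2385] F [0.7 0.4 0.1] T [0.05 0.01 0.02] o 0.848 ff 0.0
jug [([0.619, -0.277, 0.108], 0.91), ([0.344, -0.151, 0.096], 0.83), ([0.344, 0.238, 0.059], 0.72)]
jar [([0.592, -0.205, 0.096], 0.71)]
reagent_a [([0.641, -0.361, 0.082], 0.83), ([0.573, -0.371, 0.087], 0.74), ([0.599, -0.272, 0.045], 0.47)]
jar ((array([ 0.5745, -0.2085]), np.float64(0.088)), [np.float64(0.5739539434669501), np.float64(-0.20714964933411892)])
jug [([0.331, -0.186, 0.084], 0.85), ([0.598, -0.284, 0.109], 0.58)]
jar [([0.577, -0.212, 0.1], 0.81), ([0.563, -0.288, 0.025], 0.65)]
reagent_a [([0.567, -0.362, 0.09], 0.93), ([0.625, -0.357, 0.079], 0.64)]
jar ((array([ 0.5753, -0.2068]), np.float64(0.068)), [np.float64(0.5739539434669501), np.float64(-0.20714964933411892)])
```

The jug and jar are where I meant to put them, the bottles haven't moved, and the robot is clear.

```bash
python3 -c "
from h import *
print(env.close_job())"
```

```text
the job is handed in; nothing more can be done
None
```

I handed the job in at about 58 s: the jug and the sample jar were lowered gently onto the box floor beside the two bottles, and nothing else on the bench was touched; the hand-in call gave no verdict.

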